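# Put the copper link back in the rear bay of the parts drawer

### The arm

A 7-joint arm with a two-finger parallel gripper is mounted at the origin on a cart in front of the work surface, level with it; the furniture and walls round the work are solid. World frame = base frame: x ahead of the robot, y to its left, z up, the work surface at z = 0. Lengths are in m, angles in rad, forces in N, time in s.
With the tool pointing down it reaches from about 0.35 to 0.9 m from the base axis. Payload 19.9 kg.
Tool frame: the origin (TCP) lies between the finger pads; the fingertips stand 14 mm ahead of it and the grasp point (between the pads) lies 5 mm behind it; z points along the fingers, y is the line along which they close (so a half turn about z gives the same grasp; the last joint's range is limited). The gripper opens to 94 mm and grips with 3 to 60 N. Pads are 16 mm wide; open, the fingers measure 119 mm over their backs; the gripper's body (75 mm by 177 mm) begins 78 mm behind the grasp point.
Start: joints at [1.177, 0.417, -0.01, 1.614, 0.005, 1.111, -0.053], TCP at [0.215, -0.587, 0.219] pointing down, gripper open.
Joint ranges: [-2.81, 2.81], [-0.39, 2.02], [-1.27, 1.25], [0.06, 2.57], [-1.19, 4.33], [0.19, 2], [-2.82, 2.82]. Speed limits (rad/s): [1.89, 1.89, 2.39, 2.39, 3.01, 3.01, 3.01].

### API

Orientations are given as a unit quaternion [w, x, y, z].
In Python, from workcell import get_state, get_image, sign_off gives the robot as it stands.
- The arm moves only by the tool jog_arm, never from a script. Its argument "plan" is a list of rows, each an object with "delta_pos": the shift along the tool's x, y, z scaled (see below), a list of three; "rotation": the turn, a rotation vector about the tool's x, y, z scaled (see below), a list of three. In form: [{"delta_pos": [dx, dy, dz], "rotation": [rx, ry, rz]}, ...]. A call has 1 to 8 rows; each row shifts and turns the commanded pose from where the row before left it, along the tool's axes as they then stand; what a row does not reach is not made up. The controller multiplies each number of a shift by 0.05 m and each number of a turn by 8 degrees. A row lasts 1/10 s, in which the tool goes at most 50 mm and 8.59 degrees, less where a joint would pass 70% of its speed; a pose out of reach is approached as far as the arm can. A call with a number of a shift or a turn outside -1 to 1 is refused whole. A call with a gripper value outside its range is refused whole. "fingers" is the opening, from -1 (shut) to 1 (fully open), set as the call begins (left out, the last holds). The fingers move at their own pace and stop on an object; "grip_force" is the grip in N (left out, the last holds). Time passes only in rows, so rows that do not move let the fingers close. It gives the time, the measured TCP pose, the force, the opening and the grip force at its end, in the units of the state.
- get_state(): the state, without advancing time (a new reading comes with each control period).
- get_image(name): name is "scene" or "side" or "wrist"; returns a dict with "color" (384x512x3 uint8, blue, green, red), "intrinsics" (3x3 intrinsics, pixels), "R" (3x3) and "t" (3): a world point X has camera coordinates R X + t. Camera axes: x right, y down, z forward; pixel columns grow to the right and rows downward; lengths in m; the calibration is good to about 2 mm. The wrist camera is an equidistant fisheye: a pixel r from the principal point sees the ray r / f radians off the axis. A picture is of the moment at which its call begins. There is no depth.
- sign_off(): hands the job in; it is judged then, once.
The state is a dict: "clock": time; "joints": joint angles; "qd": joint speeds; "effort": joint torques, N m; "eef_pos": TCP position; "ee_rot": TCP orientation; "contact_force": force on the tool from outside, world axes, zero at the start; "ft_torque": the same for the moment, N m; "finger_gap": finger opening in m; "grasp_force": force on a finger pad.
Only numpy, scipy, OpenCV 4.12 (cv2) and the standard library are available. Lean on these libraries where they do the work, as an engineer would, in place of code of your own. Each camera call takes 0.05 s, during which the arm holds its last target. There are 200 camera calls.

### The job

A copper link was left over on the packing bench: put it back in the wide top drawer of the parts cabinet. Pull that drawer out as far as it goes, lay the link flat in the empty bay at the very back of the drawer, behind the divider, without dropping it in, and push the drawer fully home again. Leave the narrow drawer shut and the other things on the bench where they are.

Things in the scene. Friction and masses are not known exactly. Their poses are not given: they have to be found in the camera images.
- parts_cabinet: Low grey steel parts cabinet fixed on the bench, 205 deep (x) x 310 wide (y) x 140 high. Origin: centre of its underside. Its -x points out of the drawer fronts. Top row: wide drawer (front 183 wide) on its +y side (left seen from the robot), narrow drawer (114) on its -y side; the bottom row stays shut. Drawer front faces at x = -107.
- wide_drawer (a joint): How far the wide drawer is out, m: 0 = home, 0.180 = at its stop; slides along the cabinet's -x, about 2.5 N friction, may start slightly ajar. Its empty rear bay is 72 (x) x 164 (y) inside, floor 77 above the bench; divider in front of it 21 high over the floor, other walls 31. With the drawer at its stop the roof's front edge (z 138) is 33 behind the bay's centre.
- wide_drawer_handle (a point): Middle of the bar of the wide drawer's bow handle; axes as the cabinet's. Round bar 8 thick, 100 long along the cabinet's y, axis 36 in front of the drawer's face (free gap behind the bar 32), 106 above the bench. The front panel rises 25 above the axis. The bottom row's bars are 44 above the bench. The centre of the drawer's rear bay floor lies 187 behind this point (+x) and 29.5 below it.
- narrow_drawer (a joint): How far the narrow top drawer is out, m: 0 = shut. It must stay shut.
- copper_link: The loose copper link: a flat tinned bar with a hole near each end, 20 (own x) x 110 (own y) x 5 (z), about 100 g. Origin: centre of its underside. Lies on the bench left or right of the cabinet.
- tape_masking: Bystander: flat roll of masking tape, about 104 across, 25 high, lying on the bench. Origin: centre of its underside.
- breaker_15: Bystander: grey circuit breaker standing on the bench, 72 x 90 x 153 high. Origin: centre of its underside.
- parts_dish: Bystander: round dish of small screws, 96 across, 26 high, on the bench. Origin: centre of its underside.
Not all that is in view belongs to the job. Of the things like the copper_link, leave any that is turquoise; of the rest the larger one is meant.

How it is judged:
On the way:
1. the wide drawer has been pulled out to its stop (within 5 mm) (value of joint wide_drawer above 0.175 m), for 0.2 s.
At the end, for the whole second after the job is handed in: The wide drawer is home within 4 mm with the copper link lying flat (tilt under 0.12 rad) and at rest on the floor of its rear bay (origin within 34 mm of the bay's centre fore and aft, 60 mm sideways, no more than 7 mm above the floor); the narrow drawer is shut within 4 mm (value of joint each of wide_drawer, narrow_drawer below 0.004 m and x of copper_link in the frame of wide_drawer_handle between 0.153 and 0.221 m and y of copper_link in the frame of wide_drawer_handle between -0.06 and 0.06 m and z of copper_link in the frame of wide_drawer_handle between -0.034 and -0.0225 m and angle between copper_link's own z axis and vertical below 0.12 rad and linear speed of copper_link below 0.02 m/s); the robot touches nothing.
It fails at once if the copper link is dropped (falls freely, out of the fingers, faster than 0.8 m/s) (contact force between the fingers and copper_link below 0.01 N and linear speed of copper_link above 0.8 m/s).
It fails at once if the narrow drawer is pulled open by more than 30 mm (value of joint narrow_drawer above 0.03 m).
It fails at once if the roll of masking tape is shifted by more than 30 mm (distance of tape_masking from where it was at the start of the episode above 0.03 m).
It fails at once if the circuit breaker is shifted by more than 30 mm (distance of breaker_15 from where it was at the start of the episode above 0.03 m).
It fails at once if the dish of screws is shifted by more than 30 mm (distance of parts_dish from where it was at the start of the episode above 0.03 m).
It also fails if it takes over 67 s, if anything falls off the work surface, if the arm or the gripper's body presses on something with over 40 N, if the wrist force passes 120 N, or if a joint passes its speed limit or range.

## Working session

There is one attempt and no reset: what is moved stays moved. The work goes in short steps, Python scripts to look and compute and a tool call to move; the robot and the scene stay as the last step left them, time stands still between calls to the robot, and variables do not carry over. Pictures are saved under pics/ and viewed, at most 12 in all, crops included, and the job is handed in when it is done.

Besides the shell and the picture viewer there is one more tool, called after "Emit:" as a command line: name --argument value ..., lists and objects as JSON in quotes. jog_arm: Moves the arm, as the interface text tells. Its arguments: {"type":"object","properties":{"plan":{"type":"array"},"fingers":{"type":"number"},"grip_force":{"type":"number"}},"required":["plan"]}

```bash
mkdir -p pics; ls
cat > h.py <<'E'
import numpy as np, cv2
from workcell import get_state, get_image, sign_off
def ray(im,u,v):
    K=np.array(im["intrinsics"]);R=np.array(im["R"]);t=np.array(im["t"])
    if im.get("fish"):
        a=np.array([(u-K[0,2])/K[0,0],(v-K[1,2])/K[1,1]]);r=np.linalg.norm(a)+1e-12
        d=np.array([*(np.sin(r)*a/r),np.cos(r)])
    else: d=np.linalg.inv(K)@[u,v,1]
    return -R.T@t, R.T@d
def plane(im,u,v,z):
    o,d=ray(im,u,v); return o+d*(z-o[2])/d[2]
def proj(im,X):
    c=np.array(im["R"])@X+np.array(im["t"]);K=np.array(im["intrinsics"]);p=K@c;return p[:2]/p[2]
def cam(n):
    im=get_image(n); im["fish"]=n=="wrist"; return im
E
python3 - <<'E'
from h import *
import pickle
s=get_state();print(s)
ims={n:cam(n) for n in ("scene","side","wrist")}
pickle.dump(ims,open("ims.pkl","wb"))
for n in("scene","side"):
    print(n,ims[n]["intrinsics"],ims[n]["R"],ims[n]["t"])
    cv2.imwrite(f"pics/{n}0.png",cv2.resize(ims[n]["color"],(800,600),interpolation=cv2.INTER_CUBIC))
E
```

```text
pics
{'clock': 0.0, 'joints': array([ 1.17748357,  0.41797406, -0.01032358,  1.61418499,  0.0046724 ,
        1.11070097, -0.05299101]), 'qd': array([-0.0005497 , -0.00071354,  0.0017349 ,  0.00063687, -0.00020384,
       -0.00012126,  0.0010683 ]), 'effort': array([-2.39002002e-04, -8.51248026e+01,  6.38979357e-01, -4.25982642e+01,
       -4.88027371e-02,  1.86894403e-02, -8.07806191e-05]), 'eef_pos': array([ 0.21525516, -0.58636837,  0.21882058]), 'ee_rot': array([-6.06130811e-04,  9.84566052e-01,  1.75012292e-01, -1.37912241e-04]), 'contact_force': array([-0.55418321, -0.40114068, -0.61638799]), 'ft_torque': array([-0.02153802, -0.0425856 , -0.02890232]), 'grasp_force': 0.0, 'finger_gap': 0.0937633214285668}
scene [[443.81300886   0.         250.61662425]
 [  0.         443.81300886 192.80306823]
 [  0.           0.           1.        ]] [[-0.61098973 -0.79159429 -0.00836796]
 [-0.49420916  0.38966884 -0.77712   ]
 [ 0.61842449 -0.47067682 -0.62929681]] [0.33824352 0.39775765 1.06121769]
side [[443.2039755    0.         253.45764151]
 [  0.         443.2039755  197.04792351]
 [  0.           0.           1.        ]] [[ 0.8277468  -0.56107299 -0.00568719]
 [-0.36869006 -0.5362293  -0.75929295]
 [ 0.42296912  0.63059912 -0.65072412]] [-0.5465508   0.23946413  1.71045703]
```

View pics/scene0.png

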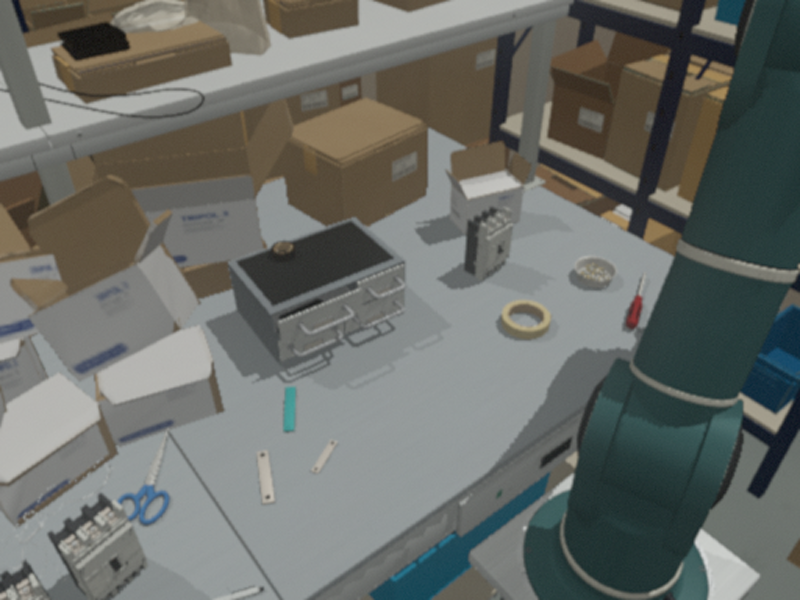

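View pics/side0.png

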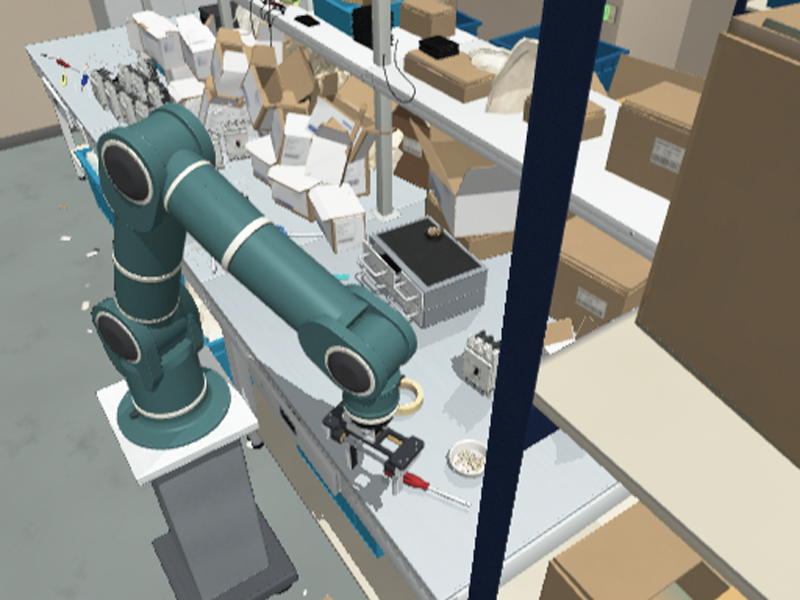

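Run:
```python
from h import *
import pickle
ims=pickle.load(open("ims.pkl","rb"))
c=ims["scene"]["color"]
cv2.imwrite("pics/crop1.png",cv2.resize(c[135:325,135:275],None,fx=3.15,fy=3.15,interpolation=cv2.INTER_CUBIC)) 
cv2.imwrite("pics/crop2.png",cv2.resize(c[135:250,140:270],None,fx=5.2,fy=5.2,interpolation=cv2.INTER_CUBIC))
im=ims["scene"]
hsv=cv2.cvtColor(c,cv2.COLOR_BGR2HSV)
m=((hsv[...,0]<25)&(hsv[...,1]>15)&(hsv[...,2]>120)).astype(np.uint8); m[:280]=0;m[325:]=0;m[:,:150]=0;m[:,240:]=0
m2=((abs(hsv[...,0].astype(int)-85)<10)&(hsv[...,1]>120)).astype(np.uint8); m2[:240]=0;m2[280:]=0;m2[:,:170]=0;m2[:,200:]=0
for k in(m,m2):
  for ct in cv2.findContours(k,cv2.RETR_EXTERNAL,cv2.CHAIN_APPROX_NONE)[0]:
    if cv2.contourArea(ct)<30: continue
    P=np.array([plane(im,*p,.004)[:2] for p in ct[:,0]],np.float32)
    r=cv2.minAreaRect(P); b=cv2.boxPoints(r); print(ct[:,0].mean(0),r, b.tolist())
```

```text
[169.43243243 305.45945946] ((0.46428152918815613, 0.3428761065006256), (0.018435049802064896, 0.10795865952968597), 66.1434326171875) [[0.411186158657074, 0.3562779724597931], [0.5099208950996399, 0.3126142919063568], [0.5173768997192383, 0.32947424054145813], [0.41864216327667236, 0.3731379210948944]]
[207.04761905 291.97619048] ((0.43840593099594116, 0.23921291530132294), (0.01154879480600357, 0.07057785987854004), 29.387571334838867) [[0.4160577952861786, 0.26712730526924133], [0.4506913721561432, 0.20563137531280518], [0.46075406670570374, 0.21129852533340454], [0.42612048983573914, 0.2727944552898407]]
[184.96551724 261.46551724] ((0.5740153789520264, 0.2278742492198944), (0.015401746146380901, 0.10292375832796097), 57.026268005371094) [[0.5266517400741577, 0.24942220747470856], [0.6129965782165527, 0.19340547919273376], [0.621379017829895, 0.20632629096508026], [0.5350341796875, 0.26234301924705505]]
```

View pics/crop1.png

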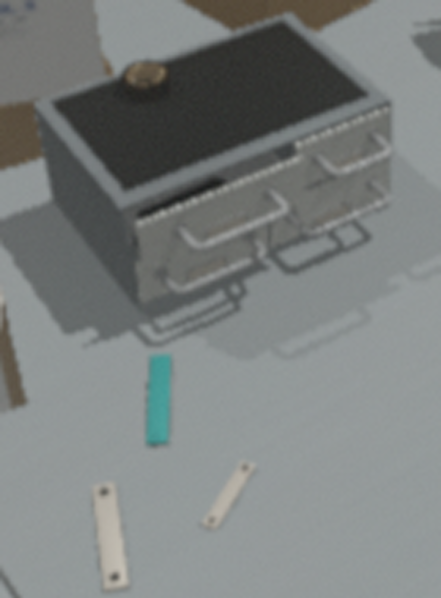

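View pics/crop2.png

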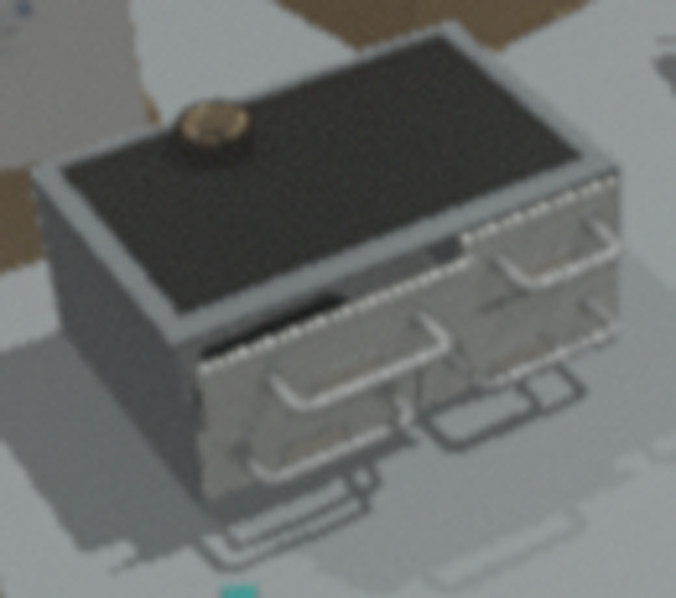

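Run:
```python
from h import *
import pickle
im=pickle.load(open("ims.pkl","rb"))["scene"]
f=lambda u,v,z: plane(im,140+(u+.5)/5.2-.5,135+(v+.5)/5.2-.5,z)[:2]
C=[f(*p,.14) for p in((38,172),(450,22),(619,163),(182,337))]
for c in C: print(c.round(4))
ctr=sum(C)/4
d=[C[1]-C[0],C[2]-C[3],C[3]-C[0],C[2]-C[1]]
for k in d: print(np.linalg.norm(k).round(3), np.degrees(np.arctan2(k[1],k[0])).round(2))
print("ctr",ctr)
for p in((290,404),(443,345),(300,405)): print("bar",f(*p,.106))
print("front top edges z.131", f(205,370,.131), f(465,262,.131))
```

```text
[0.883  0.1692]
[ 0.8663 -0.1333]
[ 0.6658 -0.121 ]
[0.6869 0.1798]
0.303 -93.16
0.302 -94.01
0.196 176.91
0.201 176.49
ctr [0.77553603 0.02366089]
bar [0.63445227 0.14392964]
bar [0.62323504 0.04502292]
bar [0.63018008 0.13989369]
front top edges z.131 [0.66349291 0.17965377] [0.65320999 0.00654564]
```

Scene-image candidates: turquoise (185,261) is to be left. Of the two plain ones, (207,292) is small (71 mm) and (169,305) is larger (108×18 mm). The crop confirms (169,305) is the one meant. The wide drawer is ajar by about 1 cm, with its handle near (0.628, 0.094) and the cabinet's yaw at about −3.5°.

Emit:
jog_arm --plan '[{"delta_pos":[0,0,-0.2],"rotation":[0,0,-1]},{"delta_pos":[0,0,-0.2],"rotation":[0,0,-1]},{"delta_pos":[0,0,-0.2],"rotation":[0,0,-1]},{"delta_pos":[0,0,-0.2],"rotation":[0,0,-1]},{"delta_pos":[0,0,-0.2],"rotation":[0,0,-1]},{"delta_pos":[0,0,-0.2],"rotation":[0,0,-1]},{"delta_pos":[0,0,0],"rotation":[0,0,-1]},{"delta_pos":[0,0,0],"rotation":[0,0,-1]}]' --fingers -0.43 --grip_force 20

```text
clock: 0.95
eef_pos: [0.2153, -0.5867, 0.2795]
ee_rot: [-0.0, 0.74, 0.672, -0.0]
contact_force: [0.9, 0.7, -0.6]
finger_gap: 0.0332
grasp_force: 0.0
```

```bash
cat >> h.py <<'E'
from scipy.spatial.transform import Rotation as Rot
def Rt():
    q=np.array(get_state()["ee_rot"]); return Rot.from_quat([q[1],q[2],q[3],q[0]]).as_matrix()
def go(target,phi):
    s=get_state();M=Rt();p=np.array(s["eef_pos"])
    a=np.radians(phi);T=np.array([[np.cos(a),np.sin(a),0],[np.sin(a),-np.cos(a),0],[0,0,-1]])
    print("t",s["clock"],"p",p.round(4),"phi",np.degrees(np.arctan2(M[1,0],M[0,0])).round(2),"F",np.round(s["contact_force"],1),"gap",round(s["finger_gap"],4),"pad",s["grasp_force"])
    print("shift units",(M.T@(np.array(target)-p)/.05).round(2),"turn units",np.degrees(Rot.from_matrix(M.T@T).as_rotvec()/8).round(2))
E
python3 -c "
from h import *
go([.6275,.094,.26],86.5)"
```

```text
t 0.95 p [ 0.2153 -0.5867  0.2795] phi 84.48 F [ 0.9  0.7 -0.6] gap 0.0332 pad 0.0
shift units [14.34  6.9   0.39] turn units [-0.   -0.   -0.25]
```

Emit:
jog_arm --plan '[{"delta_pos":[0.85,0.41,0],"rotation":[0,0,-0.25]},{"delta_pos":[0.85,0.41,0],"rotation":[0,0,0]},{"delta_pos":[0.85,0.41,0],"rotation":[0,0,0]},{"delta_pos":[0.85,0.41,0],"rotation":[0,0,0]},{"delta_pos":[0.85,0.41,0],"rotation":[0,0,0]},{"delta_pos":[0.85,0.41,0],"rotation":[0,0,0]},{"delta_pos":[0.85,0.41,0],"rotation":[0,0,0]},{"delta_pos":[0.85,0.41,0],"rotation":[0,0,0]}]'

```text
clock: 1.75
eef_pos: [0.4037, -0.2575, 0.2795]
ee_rot: [0.0, 0.73, 0.683, -0.0]
contact_force: [1.3, -0.6, -0.0]
finger_gap: 0.0268
grasp_force: 0.0
```

Emit:
jog_arm --plan '[{"delta_pos":[0.85,0.41,0],"rotation":[0,0,0]},{"delta_pos":[0.85,0.41,0],"rotation":[0,0,0]},{"delta_pos":[0.85,0.41,0],"rotation":[0,0,0]},{"delta_pos":[0.85,0.35,0],"rotation":[0,0,0]},{"delta_pos":[0.85,0.3,0],"rotation":[0,0,0]},{"delta_pos":[0.7,0.2,0],"rotation":[0,0,0]},{"delta_pos":[0.5,0.1,0],"rotation":[0,0,0]},{"delta_pos":[0,0,0],"rotation":[0,0,0]}]'

```text
clock: 2.55
eef_pos: [0.5305, 0.009, 0.2793]
ee_rot: [-0.001, 0.729, 0.685, 0.0]
contact_force: [-0.4, -0.0, 0.0]
finger_gap: 0.0266
grasp_force: 0.0
```

Run:
```python
from h import *
import pickle
go([.6275,.094,.26],86.5)
im=cam("wrist");pickle.dump(im,open("w1.pkl","wb"));print(im["intrinsics"])
cv2.imwrite("pics/w1.png",cv2.resize(im["color"],(800,600),interpolation=cv2.INTER_CUBIC))
```

```text
t 2.55 p [0.5305 0.009  0.2793] phi 86.44 F [-0.4 -0.   0. ] gap 0.0266 pad 0.0
shift units [1.82 1.83 0.39] turn units [-0.   -0.01 -0.01]
[[297.31863964   0.         253.02560758]
 [  0.         297.31863964 195.5931121 ]
 [  0.           0.           1.        ]]
```

View pics/w1.png

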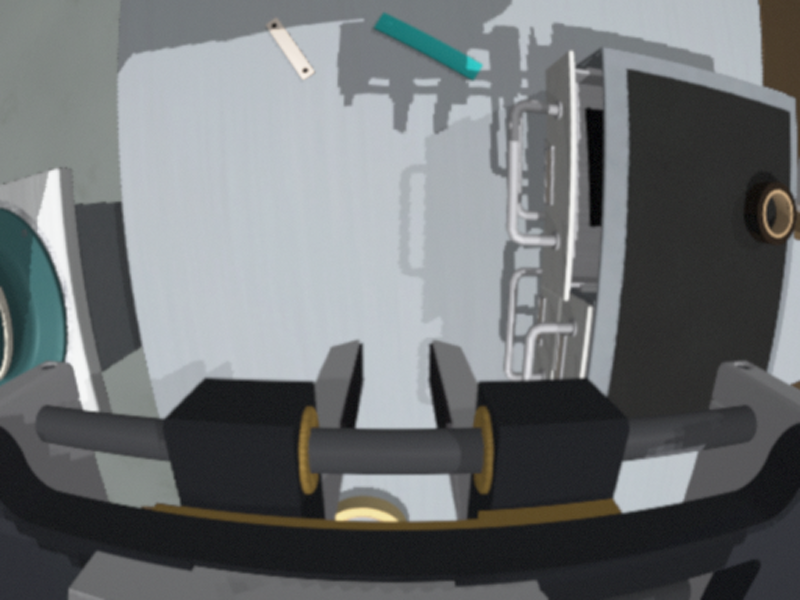

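The wrist view shows the wide handle bar from about (516,110) to (514,238) of the 800×600 picture, and the panel's top edge from (573,55) to (567,298).

Run:
```python
from h import *
import pickle
im=pickle.load(open("w1.pkl","rb"))
f=lambda u,v,z: plane(im,(u+.5)/1.5625-.5,(v+.5)/1.5625-.5,z)[:2].round(4)
print("bar",f(516,110,.108),f(514,238,.108),f(513,175,.108))
print("panel",f(574,55,.131),f(569,298,.131))
print("roof front",f(602,60,.14),f(605,360,.14))
print("knob",f(776,213,.165))
```

```text
bar [0.6264 0.1372] [0.6199 0.0415] [0.621  0.0882]
panel [0.6676 0.1759] [ 0.6554 -0.0012]
roof front [0.6854 0.171 ] [ 0.6837 -0.0484]
knob [0.829  0.0643]
```

Emit:
jog_arm --plan '[{"delta_pos":[0.5,0.5,0.3],"rotation":[0,0,0]},{"delta_pos":[0.5,0.5,0.3],"rotation":[0,0,0]},{"delta_pos":[0.5,0.5,0.3],"rotation":[0,0,0]},{"delta_pos":[0.28,0.28,0.3],"rotation":[0,0,0]},{"delta_pos":[0,0,0.3],"rotation":[0,0,0]},{"delta_pos":[0,0,0.3],"rotation":[0,0,0]},{"delta_pos":[0,0,0],"rotation":[0,0,0]}]'

```text
clock: 3.3
eef_pos: [0.6237, 0.0863, 0.1874]
ee_rot: [-0.001, 0.731, 0.683, -0.001]
contact_force: [-0.3, -1.3, -0.1]
finger_gap: 0.0264
grasp_force: 0.0
```

Run:
```python
from h import *
import pickle
go([.625,.092,.101],86.4)
im=cam("wrist");pickle.dump(im,open("w2.pkl","wb"))
cv2.imwrite("pics/w2.png",cv2.resize(im["color"][90:300,190:440],None,fx=2.8,fy=2.8,interpolation=cv2.INTER_CUBIC))
```

```text
t 3.3 p [0.6237 0.0863 0.1874] phi 86.08 F [-0.3 -1.3 -0.1] gap 0.0264 pad 0.0
shift units [0.12 0.02 1.73] turn units [-0.02  0.01 -0.04]
```

View pics/w2.png

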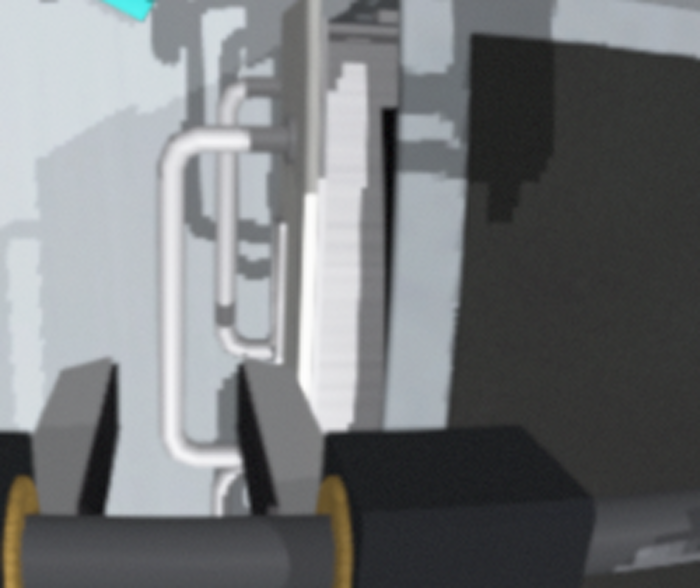

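Close up, the bar runs from crop (173,150) to (184,440), and the fingers straddle its line.

Run:
```python
from h import *
import pickle
im=pickle.load(open("w2.pkl","rb"))
f=lambda u,v,z: plane(im,190+(u+.5)/2.8-.5,90+(v+.5)/2.8-.5,z)[:2].round(4)
print("bar",f(172,140,.108),f(172,295,.108),f(184,450,.108))
print("panel",f(312,190,.131),f(306,400,.131))
print(-np.array(im["R"]).T@im["t"])
# tips of fingers in crop
print(f(115,362,.1734),f(240,362,.1734))
```

```text
bar [0.6253 0.1407] [0.6221 0.0942] [0.6224 0.0432]
panel [0.6623 0.126 ] [0.6588 0.0663]
[0.62843224 0.1509357  0.3530118 ]
[0.6098 0.0947] [0.6381 0.0928]
```

Emit:
jog_arm --plan '[{"delta_pos":[0.1,0,0.25],"rotation":[0,0,0]},{"delta_pos":[0,0,0.3],"rotation":[0,0,0]},{"delta_pos":[0,0,0.3],"rotation":[0,0,0]},{"delta_pos":[0,0,0.3],"rotation":[0,0,0]},{"delta_pos":[0,0,0.3],"rotation":[0,0,0]},{"delta_pos":[0,0,0.27],"rotation":[0,0,0]},{"delta_pos":[0,0,0],"rotation":[0,0,0]}]'

```text
clock: 4.05
eef_pos: [0.6244, 0.0929, 0.1012]
ee_rot: [-0.001, 0.73, 0.683, -0.001]
contact_force: [-0.2, 0.7, 0.0]
finger_gap: 0.0267
grasp_force: 0.0
```

Emit:
jog_arm --plan '[{"delta_pos":[0,0,0],"rotation":[0,0,0]},{"delta_pos":[0,0,0],"rotation":[0,0,0]},{"delta_pos":[0,0,0],"rotation":[0,0,0]},{"delta_pos":[0,0,0],"rotation":[0,0,0]}]' --fingers -1 --grip_force 25

```text
clock: 4.45
eef_pos: [0.6254, 0.0933, 0.104]
ee_rot: [0.0, 0.73, 0.683, 0.0]
contact_force: [-2.9, 0.2, 3.5]
finger_gap: 0.0073
grasp_force: 25.0
```

```bash
python3 -c "
from h import *
go([.625,.092,.101],86.4)"
```

```text
t 4.45 p [0.6254 0.0933 0.104 ] phi 86.16 F [-2.9  0.2  3.5] gap 0.0073 pad 25.00129222869873
shift units [-0.03 -0.01  0.06] turn units [ 0.   -0.   -0.03]
```

Emit:
jog_arm --plan '[{"delta_pos":[0,-0.2,0],"rotation":[0,0,0]},{"delta_pos":[0,-0.45,0],"rotation":[0,0,0]},{"delta_pos":[0,-0.5,0],"rotation":[0,0,0]},{"delta_pos":[0,-0.5,0],"rotation":[0,0,0]},{"delta_pos":[0,-0.5,0],"rotation":[0,0,0]},{"delta_pos":[0,-0.5,0],"rotation":[0,0,0]},{"delta_pos":[0,-0.3,0],"rotation":[0,0,0]},{"delta_pos":[0,-0.15,0],"rotation":[0,0,0]}]'

```text
clock: 5.25
eef_pos: [0.4699, 0.1042, 0.104]
ee_rot: [0.0, 0.73, 0.683, 0.001]
contact_force: [4.4, 6.6, -3.0]
finger_gap: 0.0068
grasp_force: 25.0
```

Emit:
jog_arm --plan '[{"delta_pos":[0,-0.1,0],"rotation":[0,0,0]},{"delta_pos":[0,-0.08,0],"rotation":[0,0,0]},{"delta_pos":[0,0,0],"rotation":[0,0,0]}]'

```text
clock: 5.55
eef_pos: [0.4623, 0.1047, 0.104]
ee_rot: [0.0, 0.73, 0.683, 0.001]
contact_force: [3.8, 4.2, -0.2]
finger_gap: 0.0071
grasp_force: 25.0
```

Emit:
jog_arm --plan '[{"delta_pos":[0,-0.08,0],"rotation":[0,0,0]},{"delta_pos":[0,-0.06,0],"rotation":[0,0,0]},{"delta_pos":[0,0,0],"rotation":[0,0,0]}]'

```text
clock: 5.85
eef_pos: [0.4616, 0.1042, 0.1051]
ee_rot: [0.004, 0.731, 0.682, 0.006]
contact_force: [50.5, -2.0, -33.5]
finger_gap: 0.0078
grasp_force: 25.0
```

Emit:
jog_arm --plan '[{"delta_pos":[0,-0.06,0],"rotation":[0,0,0]},{"delta_pos":[0,-0.04,0],"rotation":[0,0,0]},{"delta_pos":[0,0,0],"rotation":[0,0,0]}]'

```text
clock: 6.15
eef_pos: [0.4566, 0.1046, 0.1051]
ee_rot: [0.003, 0.731, 0.682, 0.006]
contact_force: [50.6, -1.9, -33.5]
finger_gap: 0.0178
grasp_force: 25.0
```

Emit:
jog_arm --plan '[{"delta_pos":[0,0.1,0],"rotation":[0,0,0]},{"delta_pos":[0,0.1,0],"rotation":[0,0,0]},{"delta_pos":[0,0,0],"rotation":[0,0,0]}]'

```text
clock: 6.45
eef_pos: [0.4622, 0.1041, 0.1049]
ee_rot: [0.001, 0.731, 0.683, 0.002]
contact_force: [9.1, -3.7, 17.1]
finger_gap: 0.0072
grasp_force: 25.0
```

```bash
python3 -c "
from h import *
go([.462,.1045,.2],86.1)"
```

```text
t 6.45 p [0.4622 0.1041 0.1049] phi 86.1 F [ 9.1 -3.7 17.1] gap 0.0072 pad 25.01190483570099
shift units [ 0.01  0.   -1.9 ] turn units [ 0.03 -0.   -0.  ]
```

Emit:
jog_arm --plan '[{"delta_pos":[0,0,0],"rotation":[0,0,0]},{"delta_pos":[0,0,0],"rotation":[0,0,0]},{"delta_pos":[0,0,0],"rotation":[0,0,0]},{"delta_pos":[0,0,-0.3],"rotation":[0,0,0]},{"delta_pos":[0,0,-0.6],"rotation":[0,0,0]},{"delta_pos":[0,0,-0.7],"rotation":[0,0,0]},{"delta_pos":[0,0,-0.7],"rotation":[0,0,0]},{"delta_pos":[0,0,0],"rotation":[0,0,0]}]' --fingers -0.43

```text
clock: 7.25
eef_pos: [0.4612, 0.1048, 0.222]
ee_rot: [0.002, 0.73, 0.683, 0.002]
contact_force: [1.2, 0.2, -1.0]
finger_gap: 0.0267
grasp_force: 0.0
```

```bash
python3 -c "
from h import *
go([.4643,.3429,.2],156.1)"
```

```text
t 7.25 p [0.4612 0.1048 0.222 ] phi 86.16 F [ 1.2  0.2 -1. ] gap 0.0267 pad 0.0
shift units [ 4.76 -0.26  0.44] turn units [ 0.04  0.02 -8.74]
```

Emit:
jog_arm --plan '[{"delta_pos":[0.6,0,0],"rotation":[0,0,0]},{"delta_pos":[0.7,0,0],"rotation":[0,0,0]},{"delta_pos":[0.7,0,0],"rotation":[0,0,0]},{"delta_pos":[0.7,0,0],"rotation":[0,0,0]},{"delta_pos":[0.7,-0.26,0],"rotation":[0,0,0]},{"delta_pos":[0.7,0,0],"rotation":[0,0,0]},{"delta_pos":[0.66,0,0],"rotation":[0,0,0]},{"delta_pos":[0,0,0],"rotation":[0,0,-0.74]}]' --fingers 0.1

```text
clock: 8.05
eef_pos: [0.461, 0.3466, 0.2176]
ee_rot: [-0.001, 0.693, 0.721, -0.0]
contact_force: [-0.7, -0.4, -0.3]
finger_gap: 0.0516
grasp_force: 0.0
```

Emit:
jog_arm --plan '[{"delta_pos":[0,0,0],"rotation":[0,0,-1]},{"delta_pos":[0,0,0],"rotation":[0,0,-1]},{"delta_pos":[0,0,0],"rotation":[0,0,-1]},{"delta_pos":[0,0,0],"rotation":[0,0,-1]},{"delta_pos":[0,0,0],"rotation":[0,0,-1]},{"delta_pos":[0,0,0],"rotation":[0,0,-1]},{"delta_pos":[0,0,0],"rotation":[0,0,-1]},{"delta_pos":[0,0,0],"rotation":[0,0,-1]}]'

```text
clock: 8.85
eef_pos: [0.4624, 0.3424, 0.2176]
ee_rot: [-0.0, 0.204, 0.979, -0.0]
contact_force: [0.6, 0.6, -0.6]
finger_gap: 0.0515
grasp_force: 0.0
```

Run:
```python
from h import *
import pickle
go([.4643,.3429,.0165],156.1)
im=cam("wrist");pickle.dump(im,open("w3.pkl","wb"))
cv2.imwrite("pics/w3.png",cv2.resize(im["color"],(800,600),interpolation=cv2.INTER_CUBIC))
c=im["color"];hsv=cv2.cvtColor(c,cv2.COLOR_BGR2HSV)
m=((hsv[...,0]<25)&(hsv[...,1]>15)&(hsv[...,2]>120)).astype(np.uint8)
for ct in cv2.findContours(m,cv2.RETR_EXTERNAL,cv2.CHAIN_APPROX_NONE)[0]:
    if cv2.contourArea(ct)<150: continue
    P=np.array([plane(im,*p,.005)[:2] for p in ct[:,0]],np.float32)
    r=cv2.minAreaRect(P); print((ct[:,0].mean(0)*1.5625).round(),np.round(r[0],4),np.round(r[1],4),r[2])
```

```text
t 8.85 p [0.4624 0.3424 0.2176] phi 156.41 F [ 0.6  0.6 -0.6] gap 0.0515 pad 0.0
shift units [-0.03  0.03  4.02] turn units [-0.01 -0.    0.04]
[275. 304.] [0.4407 0.2368] [0.0135 0.073 ] 29.56060791015625
[395. 282.] [0.4658 0.339 ] [0.0194 0.1085] 66.73002624511719
```

View pics/w3.png

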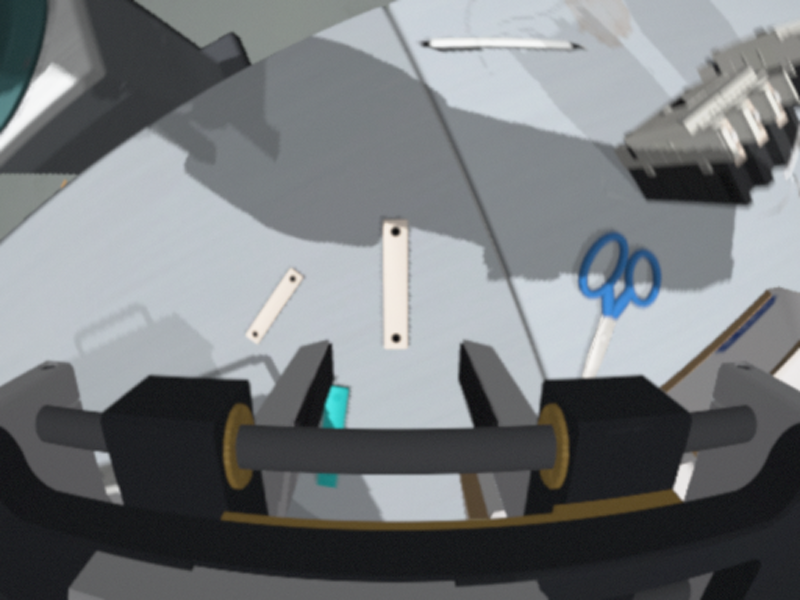

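The meant link (the larger plain one) lies centred between the fingers at (395,282), aligned with the tool.

Emit:
jog_arm --plan '[{"delta_pos":[-0.07,0,0.5],"rotation":[0,0,0]},{"delta_pos":[0,0,0.7],"rotation":[0,0,0]},{"delta_pos":[0,0,0.7],"rotation":[0,0,0]},{"delta_pos":[0,0,0.7],"rotation":[0,0,0]},{"delta_pos":[0,0,0.6],"rotation":[0,0,0]},{"delta_pos":[0,0,0.4],"rotation":[0,0,0]},{"delta_pos":[0,0,0.2],"rotation":[0,0,0]},{"delta_pos":[0,0,0.2],"rotation":[0,0,0]}]'

```text
clock: 9.7
eef_pos: [0.466, 0.3415, 0.0183]
ee_rot: [0.0, 0.208, 0.978, 0.0]
contact_force: [0.2, -0.3, 0.4]
finger_gap: 0.0517
grasp_force: 0.0
```

Emit:
jog_arm --plan '[{"delta_pos":[0,0,0.02],"rotation":[0,0,0]},{"delta_pos":[0,0,0],"rotation":[0,0,0]},{"delta_pos":[0,0,0],"rotation":[0,0,0]},{"delta_pos":[0,0,0],"rotation":[0,0,0]},{"delta_pos":[0,0,0],"rotation":[0,0,0]},{"delta_pos":[0,0,0],"rotation":[0,0,0]}]' --fingers -1 --grip_force 30

```text
clock: 10.3
eef_pos: [0.4662, 0.3413, 0.0179]
ee_rot: [0.0, 0.207, 0.978, 0.0]
contact_force: [0.8, -1.1, 6.4]
finger_gap: 0.018
grasp_force: 30.0
```

```bash
python3 -c "
from h import *
go([.6446,.092,.22],86.1)"
```

```text
t 10.3 p [0.4662 0.3413 0.0179] phi 156.07 F [ 0.8 -1.1  6.4] gap 0.018 pad 30.001933872699738
shift units [-5.29 -3.11 -4.04] turn units [0.01 0.   8.75]
```

Emit:
jog_arm --plan '[{"delta_pos":[0,0,0],"rotation":[0,0,0]},{"delta_pos":[0,0,0],"rotation":[0,0,0]},{"delta_pos":[0,0,0.03],"rotation":[0,0,0]},{"delta_pos":[0,0,0],"rotation":[0,0,0]},{"delta_pos":[0,0,0],"rotation":[0,0,0]}]' --fingers -0.4

```text
clock: 10.8
eef_pos: [0.4658, 0.3412, 0.0158]
ee_rot: [-0.0, 0.207, 0.978, -0.0]
contact_force: [0.2, 0.7, 0.5]
finger_gap: 0.028
grasp_force: 0.0
```

Emit:
jog_arm --plan '[{"delta_pos":[0,0,0],"rotation":[0,0,0]},{"delta_pos":[0,0,0],"rotation":[0,0,0]},{"delta_pos":[0,0,0],"rotation":[0,0,0]}]' --fingers -1

```text
clock: 11.1
eef_pos: [0.4658, 0.3411, 0.016]
ee_rot: [-0.0, 0.207, 0.978, 0.0]
contact_force: [-0.2, 0.5, -1.3]
finger_gap: 0.0195
grasp_force: 30.0
```

Emit:
jog_arm --plan '[{"delta_pos":[0,0,-0.1],"rotation":[0,0,0]},{"delta_pos":[0,0,-0.3],"rotation":[0,0,0]},{"delta_pos":[0,0,-0.6],"rotation":[0,0,0]},{"delta_pos":[0,0,-0.7],"rotation":[0,0,0]},{"delta_pos":[0,0,-0.7],"rotation":[0,0,0]},{"delta_pos":[0,0,-0.7],"rotation":[0,0,0]},{"delta_pos":[0,0,-0.6],"rotation":[0,0,0]},{"delta_pos":[0,0,-0.4],"rotation":[0,0,0]}]'

```text
clock: 11.9
eef_pos: [0.4658, 0.3416, 0.2243]
ee_rot: [0.001, 0.207, 0.978, 0.001]
contact_force: [-0.0, -0.4, -0.6]
finger_gap: 0.0188
grasp_force: 30.0
```

Emit:
jog_arm --plan '[{"delta_pos":[0,0,0],"rotation":[0,0,0.6]},{"delta_pos":[0,0,0],"rotation":[0,0,1]},{"delta_pos":[0,0,0],"rotation":[0,0,1]},{"delta_pos":[0,0,0],"rotation":[0,0,1]},{"delta_pos":[0,0,0],"rotation":[0,0,1]},{"delta_pos":[0,0,0],"rotation":[0,0,1]},{"delta_pos":[0,0,0],"rotation":[0,0,1]},{"delta_pos":[0,0,0],"rotation":[0,0,1]}]'

```text
clock: 12.7
eef_pos: [0.4655, 0.3414, 0.2222]
ee_rot: [-0.0, 0.676, 0.737, 0.0]
contact_force: [-0.7, 0.2, -0.9]
finger_gap: 0.0192
grasp_force: 30.0
```

Emit:
jog_arm --plan '[{"delta_pos":[0,0,0],"rotation":[0,0,0.75]},{"delta_pos":[0,0,0],"rotation":[0,0,0.4]},{"delta_pos":[0,0,0],"rotation":[0,0,0]}]'

```text
clock: 13.0
eef_pos: [0.4655, 0.3415, 0.2221]
ee_rot: [0.0, 0.731, 0.682, 0.0]
contact_force: [-0.8, -0.4, -1.4]
finger_gap: 0.0191
grasp_force: 30.0
```

Run:
```python
from h import *
import pickle
go([.6446,.092,.21],86.1)
im=cam("wrist");pickle.dump(im,open("w4.pkl","wb"))
cv2.imwrite("pics/w4.png",cv2.resize(im["color"],(800,600),interpolation=cv2.INTER_CUBIC))
```

```text
t 13.0 p [0.4655 0.3415 0.2221] phi 86.06 F [-0.8 -0.4 -1.4] gap 0.0191 pad 30.000326335430145
shift units [-4.73  3.92  0.24] turn units [ 0. -0. -0.]
```

View pics/w4.png

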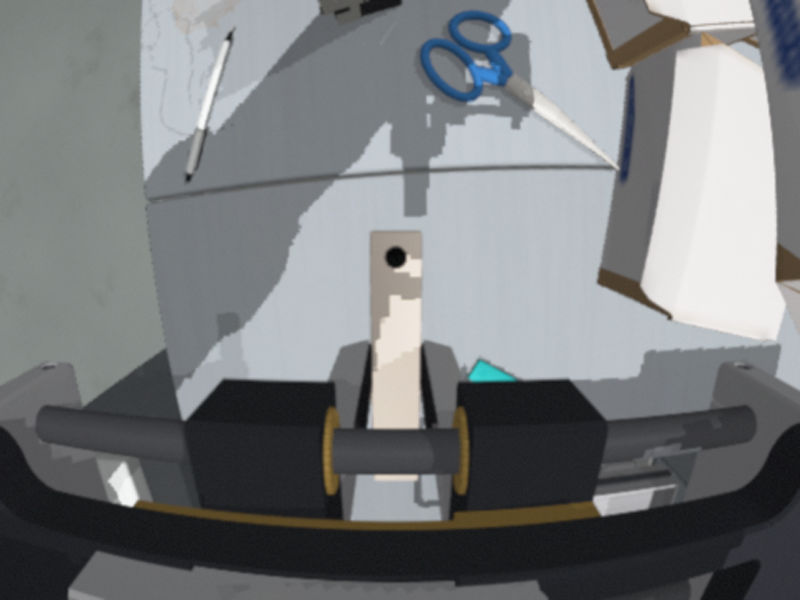

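The link is held level along the tool's x axis; its far end is at (396,232).

Emit:
jog_arm --plan '[{"delta_pos":[-0.5,0,0],"rotation":[0,0,0]},{"delta_pos":[-0.6,0.2,0],"rotation":[0,0,0]},{"delta_pos":[-0.7,0.5,0],"rotation":[0,0,0]},{"delta_pos":[-0.7,0.5,0],"rotation":[0,0,0]},{"delta_pos":[-0.7,0.5,0],"rotation":[0,0,0]},{"delta_pos":[-0.6,0.5,0],"rotation":[0,0,0]},{"delta_pos":[-0.5,0.5,0],"rotation":[0,0,0]},{"delta_pos":[-0.3,0.5,0],"rotation":[0,0,0]}]'

```text
clock: 13.85
eef_pos: [0.6107, 0.0981, 0.2214]
ee_rot: [0.0, 0.731, 0.683, -0.0]
contact_force: [0.2, 0.0, -0.5]
finger_gap: 0.0191
grasp_force: 30.0
```

Emit:
jog_arm --plan '[{"delta_pos":[-0.1,0.5,0],"rotation":[0,0,0]},{"delta_pos":[0,0.2,0],"rotation":[0,0,0]},{"delta_pos":[0,0,0],"rotation":[0,0,0]},{"delta_pos":[0,0,0],"rotation":[0,0,0]}]'

```text
clock: 14.25
eef_pos: [0.6434, 0.0945, 0.221]
ee_rot: [-0.0, 0.73, 0.683, -0.0]
contact_force: [-1.3, -0.1, -0.6]
finger_gap: 0.0193
grasp_force: 30.0
```

Run:
```python
from h import *
import pickle
im4=pickle.load(open("w4.pkl","rb"))
print("link far end", plane(im4,396.5/1.5625-.5,232/1.5625-.5,.21)[:2])
go([.6446,.092,.097],86.1)
im=cam("wrist");pickle.dump(im,open("w5.pkl","wb"))
cv2.imwrite("pics/w5.png",cv2.resize(im["color"],(800,600),interpolation=cv2.INTER_CUBIC))
```

```text
link far end [0.46892628 0.39369745]
t 14.25 p [0.6434 0.0945 0.221 ] phi 86.2 F [-1.3 -0.1 -0.6] gap 0.0193 pad 29.999876618385315
shift units [-0.05  0.03  2.48] turn units [-0.   -0.    0.01]
```

View pics/w5.png

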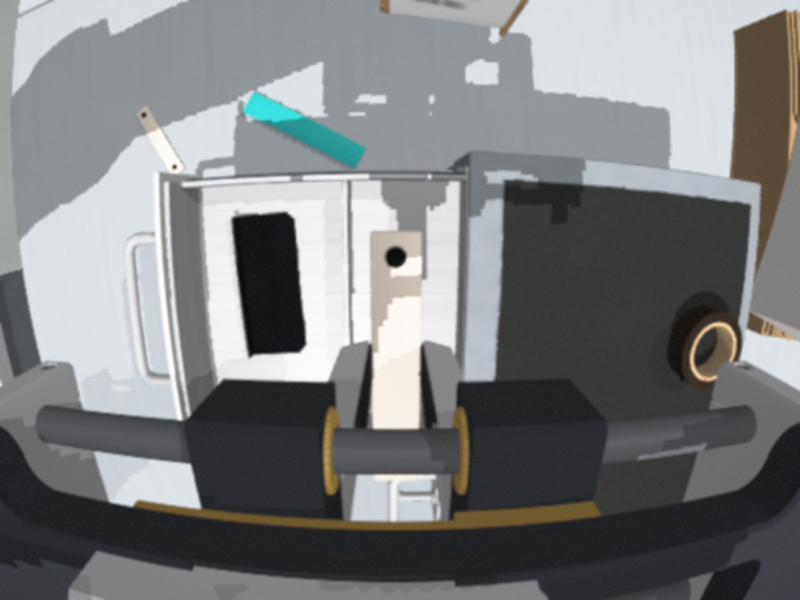

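The divider's top runs near column 349 and the roof's front edge near 467. The link hangs over the bay between them.

Run:
```python
from h import *
import pickle
im=pickle.load(open("w5.pkl","rb"))
f=lambda u,v,z: plane(im,(u+.5)/1.5625-.5,(v+.5)/1.5625-.5,z)[:2]
a=np.radians(-3.9);ex=np.array([np.cos(a),np.sin(a)]);ey=np.array([-ex[1],ex[0]])
t=get_state()["eef_pos"][:2]
for n,q in dict(div=(349,200,.098),div2=(350,300,.098),roof=(466,200,.138),roof2=(468,300,.138),leftwall=(400,178,.108),linkend=(396,232,.209),bar=(135,300,.106),panel=(160,190,.131)).items():
    d=f(*q)-t; print(n,f(*q).round(4),"rel tcp cab x,y",(d@ex).round(4),(d@ey).round(4))
```

```text
div [0.6185 0.1608] rel tcp cab x,y -0.0293 0.0646
div2 [0.614  0.0976] rel tcp cab x,y -0.0295 0.0012
roof [0.6849 0.1567] rel tcp cab x,y 0.0372 0.065
roof2 [0.6836 0.1019] rel tcp cab x,y 0.0397 0.0102
leftwall [0.6507 0.1717] rel tcp cab x,y 0.0021 0.0777
linkend [0.6467 0.1465] rel tcp cab x,y -0.0002 0.0522
bar [0.463  0.1097] rel tcp cab x,y -0.181 0.003
panel [0.5079 0.1794] rel tcp cab x,y -0.1409 0.0756
```

Emit:
jog_arm --plan '[{"delta_pos":[-0.04,0.09,0.2],"rotation":[0,0,0]},{"delta_pos":[0,0,0.4],"rotation":[0,0,0]},{"delta_pos":[0,0,0.4],"rotation":[0,0,0]},{"delta_pos":[0,0,0.4],"rotation":[0,0,0]},{"delta_pos":[0,0,0.4],"rotation":[0,0,0]},{"delta_pos":[0,0,0.4],"rotation":[0,0,0]},{"delta_pos":[0,0,0.2],"rotation":[0,0,0]},{"delta_pos":[0,0,0.06],"rotation":[0,0,0]}]'

```text
clock: 15.1
eef_pos: [0.648, 0.091, 0.0968]
ee_rot: [-0.001, 0.731, 0.683, -0.001]
contact_force: [-0.3, -0.6, -0.8]
finger_gap: 0.019
grasp_force: 30.0
```

Emit:
jog_arm --plan '[{"delta_pos":[0,0,0.02],"rotation":[0,0,0]},{"delta_pos":[0,0,0.02],"rotation":[0,0,0]},{"delta_pos":[0,0,0],"rotation":[0,0,0]}]'

```text
clock: 15.4
eef_pos: [0.649, 0.0911, 0.0966]
ee_rot: [0.0, 0.731, 0.682, 0.0]
contact_force: [-0.4, -0.4, -1.3]
finger_gap: 0.0191
grasp_force: 30.0
```

Emit:
jog_arm --plan '[{"delta_pos":[0,0,0.02],"rotation":[0,0,0]},{"delta_pos":[0,0,0.02],"rotation":[0,0,0]},{"delta_pos":[0,0,0],"rotation":[0,0,0]}]'

```text
clock: 15.7
eef_pos: [0.6487, 0.091, 0.0939]
ee_rot: [-0.0, 0.731, 0.682, -0.0]
contact_force: [0.3, 0.0, -0.9]
finger_gap: 0.0194
grasp_force: 30.0
```

Emit:
jog_arm --plan '[{"delta_pos":[0,0,0.02],"rotation":[0,0,0]},{"delta_pos":[0,0,0],"rotation":[0,0,0]}]'

```text
clock: 15.9
eef_pos: [0.6487, 0.0911, 0.093]
ee_rot: [-0.0, 0.731, 0.682, 0.0]
contact_force: [-0.1, -0.6, -0.9]
finger_gap: 0.0192
grasp_force: 30.0
```

Emit:
jog_arm --plan '[{"delta_pos":[0,0,0.02],"rotation":[0,0,0]},{"delta_pos":[0,0,0],"rotation":[0,0,0]}]'

```text
clock: 16.1
eef_pos: [0.6493, 0.0911, 0.0929]
ee_rot: [0.0, 0.731, 0.682, 0.0]
contact_force: [-1.7, -1.3, 9.8]
finger_gap: 0.019
grasp_force: 30.0
```

Emit:
jog_arm --plan '[{"delta_pos":[0,0,0.02],"rotation":[0,0,0]},{"delta_pos":[0,0,0],"rotation":[0,0,0]}]'

```text
clock: 16.3
eef_pos: [0.65, 0.091, 0.0928]
ee_rot: [0.001, 0.731, 0.682, 0.001]
contact_force: [-1.9, -2.3, 18.5]
finger_gap: 0.0189
grasp_force: 30.0
```

Emit:
jog_arm --plan '[{"delta_pos":[0,0,-0.03],"rotation":[0,0,0]},{"delta_pos":[0,0,0],"rotation":[0,0,0]}]'

```text
clock: 16.5
eef_pos: [0.649, 0.0911, 0.0929]
ee_rot: [0.0, 0.731, 0.682, 0.0]
contact_force: [-1.7, -0.9, 7.5]
finger_gap: 0.0191
grasp_force: 30.0
```

Emit:
jog_arm --plan '[{"delta_pos":[0,0,0],"rotation":[0,0,0]},{"delta_pos":[0,0,0],"rotation":[0,0,0]},{"delta_pos":[0,0,0],"rotation":[0,0,0]}]' --fingers -0.43

```text
clock: 16.8
eef_pos: [0.6485, 0.0911, 0.0922]
ee_rot: [-0.0, 0.731, 0.682, -0.0]
contact_force: [-0.0, 0.0, -0.6]
finger_gap: 0.0272
grasp_force: 0.0
```

Emit:
jog_arm --plan '[{"delta_pos":[0,0,-0.1],"rotation":[0,0,0]},{"delta_pos":[0,0,-0.3],"rotation":[0,0,0]},{"delta_pos":[0,0,-0.6],"rotation":[0,0,0]},{"delta_pos":[0,0,-0.6],"rotation":[0,0,0]},{"delta_pos":[0,0,-0.6],"rotation":[0,0,0]},{"delta_pos":[0,0,-0.3],"rotation":[0,0,0]},{"delta_pos":[0,0,0],"rotation":[0,0,0]}]'

```text
clock: 17.5
eef_pos: [0.6495, 0.0914, 0.2201]
ee_rot: [0.001, 0.731, 0.682, 0.001]
contact_force: [-0.1, 1.2, -0.9]
finger_gap: 0.0269
grasp_force: 0.0
```

Run:
```python
from h import *
import pickle
go([.462,.1045,.22],86.1)
im=cam("wrist");pickle.dump(im,open("w6.pkl","wb"))
cv2.imwrite("pics/w6.png",cv2.resize(im["color"],(800,600),interpolation=cv2.INTER_CUBIC))
```

```text
t 17.5 p [0.6495 0.0914 0.2201] phi 86.07 F [-0.1  1.2 -0.9] gap 0.0269 pad 0.0
shift units [ 0.01 -3.76 -0.01] turn units [ 0.03 -0.   -0.  ]
```

View pics/w6.png

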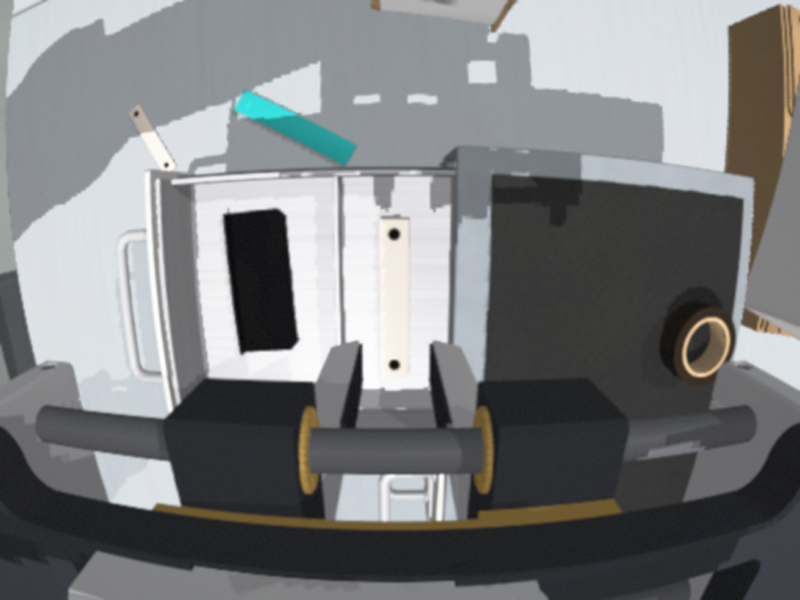

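The link lies flat in the rear bay, (393,227) to (395,373), parallel to the divider. Next I'll regrip the handle and push the drawer home.

Emit:
jog_arm --plan '[{"delta_pos":[0,-0.4,0],"rotation":[0,0,0]},{"delta_pos":[0,-0.5,0],"rotation":[0,0,0]},{"delta_pos":[0,-0.6,0],"rotation":[0,0,0]},{"delta_pos":[0,-0.6,0],"rotation":[0,0,0]},{"delta_pos":[0,-0.6,0],"rotation":[0,0,0]},{"delta_pos":[0,-0.6,0],"rotation":[0,0,0]},{"delta_pos":[0,-0.4,0],"rotation":[0,0,0]},{"delta_pos":[0,0,0],"rotation":[0,0,0]}]'

```text
clock: 18.35
eef_pos: [0.4618, 0.1035, 0.2166]
ee_rot: [-0.0, 0.731, 0.683, -0.001]
contact_force: [0.9, 0.7, 0.3]
finger_gap: 0.0265
grasp_force: 0.0
```

Run:
```python
from h import *
go([.462,.1045,.1035],86.1)
```

```text
t 18.35 p [0.4618 0.1035 0.2166] phi 86.13 F [0.9 0.7 0.3] gap 0.0265 pad 0.0
shift units [0.02 0.01 2.26] turn units [-0.01  0.01  0.  ]
```

Emit:
jog_arm --plan '[{"delta_pos":[0,0,0.4],"rotation":[0,0,0]},{"delta_pos":[0,0,0.4],"rotation":[0,0,0]},{"delta_pos":[0,0,0.4],"rotation":[0,0,0]},{"delta_pos":[0,0,0.4],"rotation":[0,0,0]},{"delta_pos":[0,0,0.4],"rotation":[0,0,0]},{"delta_pos":[0,0,0.26],"rotation":[0,0,0]},{"delta_pos":[0,0,0],"rotation":[0,0,0]}]'

```text
clock: 19.05
eef_pos: [0.4633, 0.1036, 0.1027]
ee_rot: [-0.001, 0.731, 0.683, -0.001]
contact_force: [-0.5, -0.4, 0.9]
finger_gap: 0.0269
grasp_force: 0.0
```

Emit:
jog_arm --plan '[{"delta_pos":[0,0,0],"rotation":[0,0,0]},{"delta_pos":[0,0,0],"rotation":[0,0,0]},{"delta_pos":[0,0,0],"rotation":[0,0,0]},{"delta_pos":[0,0,0],"rotation":[0,0,0]}]' --fingers -1 --grip_force 25

```text
clock: 19.45
eef_pos: [0.4645, 0.1037, 0.1051]
ee_rot: [0.0, 0.731, 0.682, 0.0]
contact_force: [-1.3, 0.7, 6.4]
finger_gap: 0.0071
grasp_force: 25.0
```

Emit:
jog_arm --plan '[{"delta_pos":[0,0.05,0],"rotation":[0,0,0]},{"delta_pos":[0,0.1,0],"rotation":[0,0,0]},{"delta_pos":[0,0.2,0],"rotation":[0,0,0]},{"delta_pos":[0,0.3,0],"rotation":[0,0,0]},{"delta_pos":[0,0.35,0],"rotation":[0,0,0]},{"delta_pos":[0,0.35,0],"rotation":[0,0,0]},{"delta_pos":[0,0.35,0],"rotation":[0,0,0]},{"delta_pos":[0,0.35,0],"rotation":[0,0,0]}]'

```text
clock: 20.25
eef_pos: [0.5672, 0.0965, 0.1051]
ee_rot: [0.0, 0.731, 0.682, 0.0]
contact_force: [-3.9, 0.5, 9.8]
finger_gap: 0.0067
grasp_force: 25.0
```

Emit:
jog_arm --plan '[{"delta_pos":[0,0.35,0],"rotation":[0,0,0]},{"delta_pos":[0,0.3,0],"rotation":[0,0,0]},{"delta_pos":[0,0.25,0],"rotation":[0,0,0]},{"delta_pos":[0,0.2,0],"rotation":[0,0,0]},{"delta_pos":[0,0.1,0],"rotation":[0,0,0]},{"delta_pos":[0,0.05,0],"rotation":[0,0,0]},{"delta_pos":[0,0,0],"rotation":[0,0,0]}]'

```text
clock: 20.95
eef_pos: [0.6296, 0.0921, 0.1052]
ee_rot: [0.001, 0.731, 0.682, 0.001]
contact_force: [3.1, -0.9, 4.2]
finger_gap: 0.0071
grasp_force: 25.0
```

Emit:
jog_arm --plan '[{"delta_pos":[0,0.08,0],"rotation":[0,0,0]},{"delta_pos":[0,0.08,0],"rotation":[0,0,0]},{"delta_pos":[0,0,0],"rotation":[0,0,0]}]'

```text
clock: 21.25
eef_pos: [0.6376, 0.0916, 0.1052]
ee_rot: [0.0, 0.731, 0.682, 0.0]
contact_force: [1.3, -1.0, 4.6]
finger_gap: 0.007
grasp_force: 25.0
```

Emit:
jog_arm --plan '[{"delta_pos":[0,0.06,0],"rotation":[0,0,0]},{"delta_pos":[0,0.04,0],"rotation":[0,0,0]},{"delta_pos":[0,0,0],"rotation":[0,0,0]}]'

```text
clock: 21.55
eef_pos: [0.6419, 0.0913, 0.1051]
ee_rot: [0.0, 0.731, 0.682, -0.0]
contact_force: [-3.6, -1.0, 7.7]
finger_gap: 0.0072
grasp_force: 25.0
```

Emit:
jog_arm --plan '[{"delta_pos":[0,0.04,0],"rotation":[0,0,0]},{"delta_pos":[0,0.03,0],"rotation":[0,0,0]},{"delta_pos":[0,0,0],"rotation":[0,0,0]}]'

```text
clock: 21.85
eef_pos: [0.6421, 0.0914, 0.1048]
ee_rot: [-0.002, 0.731, 0.683, -0.003]
contact_force: [-29.9, -4.9, 26.8]
finger_gap: 0.0072
grasp_force: 25.0
```

Emit:
jog_arm --plan '[{"delta_pos":[0,-0.03,0],"rotation":[0,0,0]},{"delta_pos":[0,0,0],"rotation":[0,0,0]}]'

```text
clock: 22.05
eef_pos: [0.642, 0.0914, 0.1049]
ee_rot: [-0.001, 0.731, 0.683, -0.002]
contact_force: [-16.8, -2.9, 17.2]
finger_gap: 0.0069
grasp_force: 25.0
```

Emit:
jog_arm --plan '[{"delta_pos":[0,0,0],"rotation":[0,0,0]},{"delta_pos":[0,0,0],"rotation":[0,0,0]},{"delta_pos":[0,0,0],"rotation":[0,0,0]},{"delta_pos":[0,0,-0.1],"rotation":[0,0,0]},{"delta_pos":[0,0,-0.4],"rotation":[0,0,0]},{"delta_pos":[0,0,-0.6],"rotation":[0,0,0]},{"delta_pos":[0,0,-0.6],"rotation":[0,0,0]},{"delta_pos":[0,0,-0.4],"rotation":[0,0,0]}]' --fingers -0.43

```text
clock: 22.85
eef_pos: [0.6442, 0.0917, 0.212]
ee_rot: [0.0, 0.731, 0.683, 0.001]
contact_force: [0.4, -0.1, 0.3]
finger_gap: 0.0265
grasp_force: 0.0
```

Emit:
jog_arm --plan '[{"delta_pos":[0,-0.4,0],"rotation":[0,0,0]},{"delta_pos":[0,-0.5,0],"rotation":[0,0,0]},{"delta_pos":[0,-0.5,0],"rotation":[0,0,0]},{"delta_pos":[0,-0.4,0],"rotation":[0,0,0]},{"delta_pos":[0,0,0],"rotation":[0,0,0]},{"delta_pos":[0,0,0],"rotation":[0,0,0]}]'

```text
clock: 23.45
eef_pos: [0.5544, 0.0974, 0.2101]
ee_rot: [0.0, 0.731, 0.682, 0.0]
contact_force: [0.4, 0.0, 0.0]
finger_gap: 0.027
grasp_force: 0.0
```

Run:
```python
from h import *
im=cam("wrist")
cv2.imwrite("pics/w7.png",cv2.resize(im["color"],(800,600),interpolation=cv2.INTER_CUBIC))
```

```text
(no output)
```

View pics/w7.png

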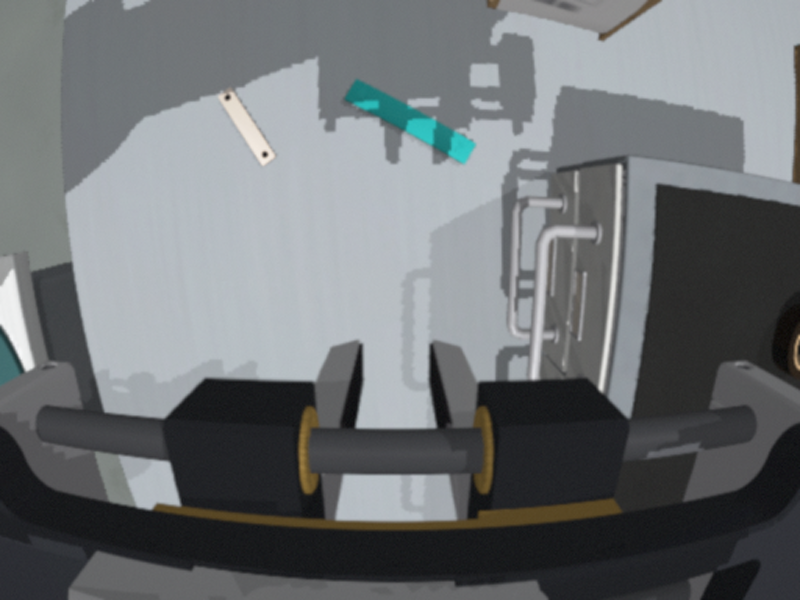

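The drawer front, from (621,165) to (603,390), is flush with the cabinet, and the arm is clear.

```bash
python3 -c "
from h import *
print(sign_off())"
```

```text
the job is handed in; nothing more can be done
None
```

The larger plain link is lying flat in the wide drawer's rear bay, the drawer is pushed home and the job is handed in at about 23.5 s; no verdict came back, and I did not re-measure the narrow drawer or the bystanders at the end.

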